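# Load the free test cup with the master leak

## Task

One of the two test cups in front of the press already holds a master leak and the other is empty. Take the second master leak, the one that stands on the bench, and stand it upright on the floor of the empty cup; leave the loaded cup as it is.

Things in the scene. Friction and masses are not known exactly. Their poses are not given: they have to be found in the camera images.
- master_a: a master leak: an upright plain grey metal cylinder 40 mm wide and 47 mm high, with a narrower brass neck and grey cap (24 mm wide) on it, 61 mm high in all, about 0.33 kg. Origin: centre of its underside; z points up to the cap. This one stands upright on the bench at the start and is the one to be moved. Obstacles: thin posts 0.31 m high on the bench near x 0.49, y -0.12 and x 0.59, y 0.42.
- master_b: a master leak: an upright plain grey metal cylinder 40 mm wide and 47 mm high, with a narrower brass neck and grey cap (24 mm wide) on it, 61 mm high in all, about 0.33 kg. Origin: centre of its underside; z points up to the cap. This one already stands in one of the two cups at the start and stays there.
- cup_0: one of two identical round test cups fixed to the bench: dark steel on a light metal flange 96 mm wide, 5 mm thick, with a small brass nipple at its side. Open at the top; flat inner floor 52 mm wide, 6 mm above the bench; the wall flares to a 70 mm mouth, rim 24 mm above the bench. Origin: centre of its underside, on the bench; z up. Either cup may be the loaded one.
- cup_1: one of two identical round test cups fixed to the bench: dark steel on a light metal flange 96 mm wide, 5 mm thick, with a small brass nipple at its side. Open at the top; flat inner floor 52 mm wide, 6 mm above the bench; the wall flares to a 70 mm mouth, rim 24 mm above the bench. Origin: centre of its underside, on the bench; z up. Either cup may be the loaded one.
Not all that is in view belongs to the job. What is shaped like the master_a but orange is not meant.

How it is judged:
By the outcome, as a careful person would: the job done as asked, in the order asked, and still so for the second after the job is handed in, with the robot touching nothing.
It also fails if it takes over 38 s, if anything falls off the work surface, if the arm or the gripper's body presses on something with over 40 N, if the wrist force passes 120 N, or if a joint passes its speed limit or range.

## Robot

A 7-joint arm with a two-finger parallel gripper is mounted at the origin on a cart in front of the work surface, level with it; the furniture and walls round the work are solid. World frame = base frame: x ahead of the robot, y to its left, z up, the work surface at z = 0. Lengths are in m, angles in rad, forces in N, time in s.
With the tool pointing down it reaches from about 0.425 to 1.025 m from the base axis. Payload 9.4 kg.
Tool frame: the origin (TCP) lies on the mounting face of the last link; the fingertips stand 173 mm ahead of it and the grasp point (between the pads) lies arm.grip_depth ahead of it (arm.grip_depth is the distance from the TCP to the grasp point, in m); z points along the fingers, y is the line along which they close (so a half turn about z gives the same grasp; the last joint's range is limited). The gripper opens to 85 mm and grips with 20 to 120 N. Pads are 22 mm wide; open, the fingers measure 114 mm over their backs; the gripper's body (76 mm by 85 mm) begins 54 mm behind the grasp point. The pads swing forward as they close: fully open they stand 13 mm farther back than shut.
Start: joints at [1.268, 0.599, -0.003, 1.599, 0.002, 0.943, -0.08], TCP at [0.162, -0.707, 0.405] pointing down, gripper open.
Joint ranges: [-2.57, 2.57], [-0.35, 1.97], [-1.29, 1.29], [0.11, 2.56], [-1.05, 4.19], [0.11, 1.86], [-2.63, 2.63]. Speed limits (rad/s): [2.22, 2.22, 3.01, 3.01, 3.14, 3.14, 3.14].

## Interface

Orientations are given as a 3x3 rotation matrix whose columns are the frame's x, y, z axes.
In Python, from bench import arm, eyes gives the robot as it stands. The module is installed in compiled form; this text tells all that it offers.
- The arm moves only by the tool step_arm, never from a script. Its argument "plan" is a list of rows, each a list of 4 numbers: the shift along the world's x, y, z in cm, then the turn about the world's z in degrees. In form: [[tx, ty, tz, roll], ...]. A call has 1 to 8 rows; each row is the pose to reach, as a shift and turn from the pose commanded when the call began; what a row does not reach only later rows make up. A row lasts 1/10 s, in which the tool goes at most 50 mm and 8.59 degrees, less where a joint would pass 70% of its speed; a pose out of reach is approached as far as the arm can. A call with a gripper value outside its range is refused whole. "jaw" is the closure, from -1 (fully open) to 1 (shut), set as the call begins (left out, the last holds). The fingers move at their own pace and stop on an object; "squeeze" is the grip in N (left out, the last holds). Time passes only in rows, so rows that repeat a pose let the fingers close. It gives the time, the measured TCP pose, the force, the opening and the grip force at its end, in the units of the state.
- arm.get_obs(): the state, without advancing time (a new reading comes with each control period).
- eyes.capture(name): name is "scene" or "top" or "wrist"; returns (picture, depth): 480x640x3 uint8, red, green, blue; 480x640 float32, m along the optical axis (not along the pixel's ray), 0 where there is no reading.
- eyes.get_calibration(name): a dict with "intrinsics" (3x3 intrinsics, pixels), "rvec" (rotation vector, rad) and "tvec" (3), from world to camera coordinates, as OpenCV has them; the wrist camera has in their place "mount" (4x4, takes a point from camera to tool coordinates, whose origin is the TCP and whose axes are the flange's). Camera axes: x right, y down, z forward; pixel columns grow to the right and rows downward; lengths in m; the calibration is good to about 2 mm. A picture is of the moment at which its call begins: read the wrist's pose just before it. get_calibration takes no time and is no camera call.
- arm.job_done(): hands the job in; it is judged then, once.
The state is a dict: "time_s": time; "qpos": joint angles; "qd": joint speeds; "joint_torque": joint torques, N m; "tcp_pos": TCP position; "ee_rot": TCP orientation; "contact_force": force on the tool from outside, world axes, zero at the start; "wrist_torque": the same for the moment, N m; "finger_gap": finger opening in m; "gripper_force": force on a finger pad.
Only numpy, scipy, OpenCV 4.12 (cv2) and the standard library are available. Lean on these libraries where they do the work, as an engineer would, in place of code of your own. Each camera call takes 0.05 s, during which the arm holds its last target. There are 200 camera calls.

## Working session

There is one attempt and no reset: what is moved stays moved. The work goes in short steps, Python scripts to look and compute and a tool call to move; the robot and the scene stay as the last step left them, time stands still between calls to the robot, and variables do not carry over. Pictures are saved under pics/ and viewed, at most 10 in all, crops included, and the job is handed in when it is done.

Besides the shell and the picture viewer there is one more tool, called as name([rows], argument=value, ...), one row to a line, values as JSON. step_arm: Moves the arm, as the interface text tells. Its arguments: {"type":"object","properties":{"plan":{"type":"array"},"jaw":{"type":"number"},"squeeze":{"type":"number"}},"required":["plan"]}

```bash
mkdir -p pics
cat > h.py <<'E'
import numpy as np, cv2
from bench import arm, eyes
def cam(name, obs=None):
    c=eyes.get_calibration(name); K=np.array(c["intrinsics"])
    if name=="wrist":
        o=obs or arm.get_obs(); T=np.eye(4); T[:3,:3]=o["ee_rot"]; T[:3,3]=o["tcp_pos"]
        M=T@np.array(c["mount"]); return K,M[:3,:3],M[:3,3]
    R=cv2.Rodrigues(np.array(c["rvec"],float))[0]; t=np.array(c["tvec"],float).ravel()
    return K,R.T,-R.T@t
def ray(C,u,v):
    K,R,p=C; return p, R@np.linalg.inv(K)@np.array([u,v,1.])
def onz(C,u,v,z):
    p,d=ray(C,u,v); return p+d*(z-p[2])/d[2]
def dep(C,D,u,v):
    p,d=ray(C,u,v); return p+d*D[int(v),int(u)]
def tri(rs):
    A=np.zeros((3,3));b=np.zeros(3)
    for p,d in rs:
        d=d/np.linalg.norm(d);P=np.eye(3)-np.outer(d,d);A+=P;b+=P@p
    return np.linalg.solve(A,b)
def proj(C,X):
    K,R,p=C; q=K@(R.T@(np.array(X)-p)); return q[:2]/q[2]
def save(n,im): cv2.imwrite(n,cv2.cvtColor(im,cv2.COLOR_RGB2BGR))
E
python3 - <<'E'
from h import *
for n in("scene","top"):
    im,D=eyes.capture(n); save(f"pics/{n}0.png",im); np.savez(f"{n}0.npz",im=im,D=D)
    print(n,cam(n)[2], cam(n)[1][:,2])
o=arm.get_obs();print(arm.grip_depth,o["time_s"],o["tcp_pos"],o["ee_rot"],o["finger_gap"]);print(eyes.get_calibration("wrist"))
E
```

```text
scene [-0.03642545  0.68300481  0.49449659] [ 0.58408743 -0.60241424 -0.54400271]
top [0.31248075 0.17490459 0.86942344] [ 0.21165544 -0.02334374 -0.97706553]
0.1547 0.1 [ 0.16228941 -0.7064137   0.40389278] [[ 9.74603564e-01  2.23936811e-01 -4.45270573e-04]
 [ 2.23937217e-01 -9.74602616e-01  1.36500255e-03]
 [-1.28287548e-04 -1.43004900e-03 -9.99998969e-01]] 0.08546166140361398
{'intrinsics': array([[418.67794551,   0.        , 319.86379447],
       [  0.        , 418.67794551, 242.8549854 ],
       [  0.        ,   0.        ,   1.        ]]), 'mount': array([[-3.91549089e-04, -9.50795645e-01, -3.09818477e-01,
         7.87823192e-02],
       [ 9.99999913e-01, -3.27311597e-04, -2.59321569e-04,
        -2.28732670e-04],
       [ 1.45154638e-04, -3.09818551e-01,  9.50795690e-01,
         3.17086180e-02],
       [ 0.00000000e+00,  0.00000000e+00,  0.00000000e+00,
         1.00000000e+00]])}
```

View pics/scene0.png

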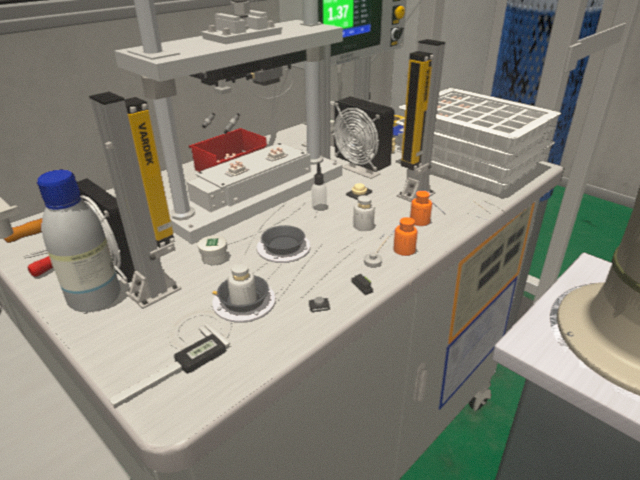

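View pics/top0.png

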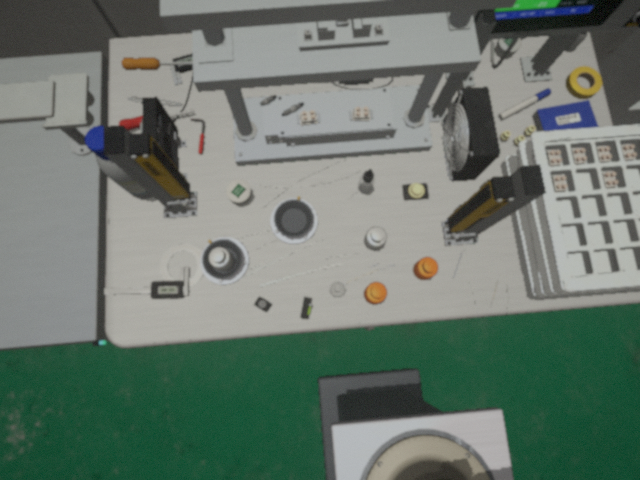

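Scene view: the loaded cup is at (243,295), the empty cup at (283,242), the grey leak on the bench at (364,213), and orange look-alikes at (421,208) and (405,237). In the top view these are at (224,260), (294,220), (376,237), and (427,267) and (375,292). The grey cylinder with the brass neck and cap fits the description. I'll confirm it in an enlarged crop.

Run:
```python
from h import *
S=np.load("scene0.npz");T=np.load("top0.npz")
a=cv2.resize(S["im"][180:280,245:445],None,fx=4,fy=4,interpolation=cv2.INTER_CUBIC)[:290]
b=cv2.resize(T["im"][190:265,250:450],None,fx=4,fy=4,interpolation=cv2.INTER_CUBIC)
save("pics/crop.png",np.vstack([a,b]))
for n,X in(("scene",S),("top",T)):
    C=cam(n)
    pts=dict(scene=[(364,198),(283,240),(364,228)],top=[(376,231),(294,218),(376,240)])[n]
    for u,v in pts: print(n,u,v,dep(C,X["D"],u,v).round(4))
```

```text
scene 364 198 [0.4861 0.0451 0.0618]
scene 283 240 [0.5535 0.1893 0.0066]
scene 364 228 [0.4722 0.0585 0.0086]
top 376 231 [0.4923 0.0445 0.065 ]
top 294 218 [0.5467 0.1967 0.0048]
top 376 240 [0.4761 0.0458 0.0607]
```

View pics/crop.png

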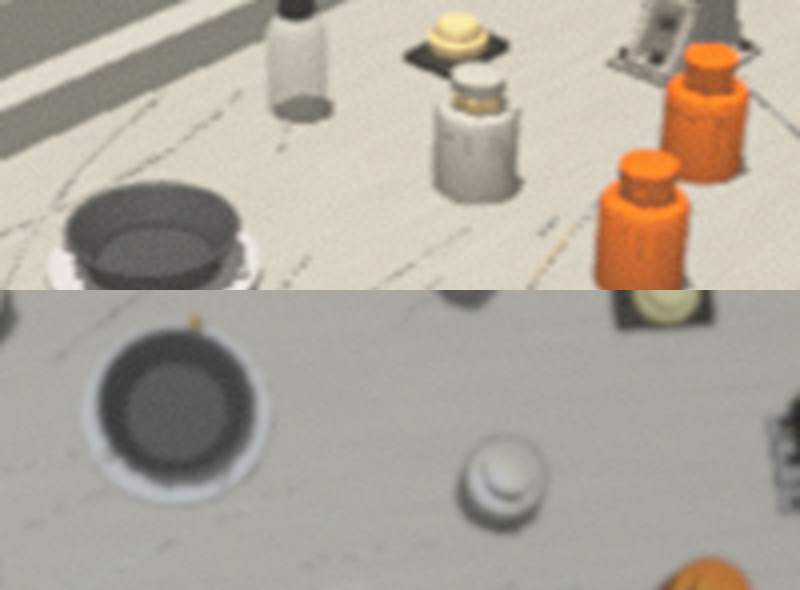

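The crop confirms a grey cylinder with a brass neck and cap. Its cap top is at scene (364.8,198.8) and top (376.7,235). The empty cup's rim centre is at scene (283.3,236.5). Its floor centre is at scene (283.8,243) and top (294,220.5).

Run:
```python
from h import *
S=cam("scene");T=cam("top")
print("cap",tri([ray(S,364.8,198.8),ray(T,376.7,235)]).round(4),onz(S,364.8,198.8,.061).round(4),onz(T,376.7,235,.061).round(4))
print("floor",tri([ray(S,283.8,243),ray(T,294,220.5)]).round(4),onz(S,283.8,243,.006).round(4),onz(T,294,220.5,.006).round(4))
print("rim",onz(S,283.3,236.5,.024).round(4),onz(T,294,219.7,.024).round(4))
print("loaded",onz(T,224,260,.01).round(4))
```

```text
cap [0.4858 0.0432 0.0595] [0.4839 0.0454 0.061 ] [0.4855 0.0434 0.061 ]
floor [0.5408 0.1975 0.0094] [0.5457 0.1944 0.006 ] [0.5411 0.197  0.006 ]
rim [0.5407 0.1988 0.024 ] [0.538  0.1965 0.024 ]
loaded [0.4719 0.3399 0.01  ]
```

Master at about (0.485, 0.044) with its cap at z ≈ 0.06 (expected 0.061). Empty cup at about (0.541, 0.197) with its floor at z ≈ 0.006–0.009. Heights and reach check out. I'll travel above the posts.

step_arm([
  [2.5,4,1.6,0],
  [5,8,3.2,0],
  [7.5,12,4.8,0],
  [10,16,6.4,0],
  [12.5,20,8,0],
  [15,24,9.6,0],
  [17.5,28,11.2,0],
  [20,32,12.8,0],
], jaw=-1)

```text
time_s: 0.9
tcp_pos: [0.3629, -0.3847, 0.5332]
ee_rot: [[0.975, 0.224, -0.0], [0.224, -0.975, 0.0], [-0.0, -0.0, -1.0]]
contact_force: [1.0, -0.8, -0.1]
finger_gap: 0.0853
gripper_force: 0.0
```

step_arm([
  [1.3,4.8,0,0],
  [2.6,9.6,0,0],
  [3.9,14.4,0,0],
  [5.2,19.2,0,0],
  [6.5,24,0,0],
  [7.8,28.8,0,0],
  [9.1,33.6,0,0],
  [10.4,38.4,0,0],
])

```text
time_s: 1.7
tcp_pos: [0.4662, -0.0007, 0.5328]
ee_rot: [[0.975, 0.224, 0.0], [0.224, -0.975, -0.0], [0.0, 0.0, -1.0]]
contact_force: [0.7, -0.5, 0.8]
finger_gap: 0.0853
gripper_force: 0.0
```

step_arm([
  [1.0,4.4,-1,0],
  [1.8,4.4,-6,0],
  [1.8,4.4,-11,0],
  [1.8,4.4,-16,0],
  [1.8,4.4,-19,0],
  [1.8,4.4,-19,0],
  [1.8,4.4,-19,0],
])

```text
time_s: 2.4
tcp_pos: [0.4846, 0.0416, 0.343]
ee_rot: [[0.975, 0.224, -0.001], [0.224, -0.975, -0.0], [-0.001, -0.0, -1.0]]
contact_force: [0.2, -0.3, 0.1]
finger_gap: 0.0857
gripper_force: 0.0
```

Run:
```python
from h import *
o=arm.get_obs(); C=cam("wrist",o); im,D=eyes.capture("wrist"); save("pics/w1.png",im)
np.savez("w1.npz",im=im,D=D,K=C[0],R=C[1],p=C[2]);print(o["tcp_pos"],o["time_s"])
print(proj(C,[.485,.044,.061]),proj(C,[.541,.197,.006]))
```

```text
[0.48457027 0.04159444 0.34296535] 2.4
[316.83632119 236.73305382] [117.64258171  88.97097587]
```

View pics/w1.png

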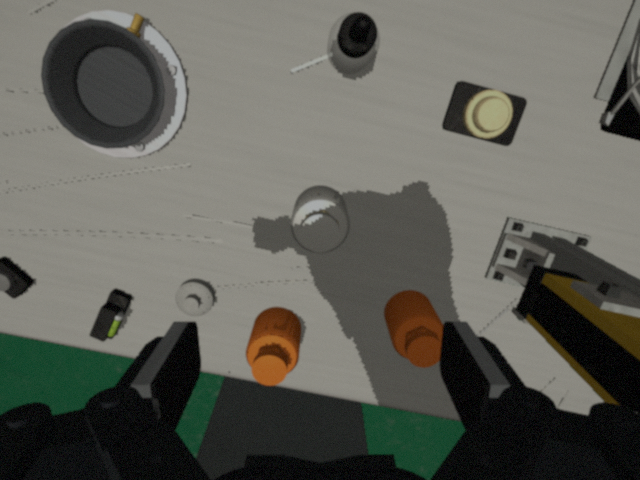

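The grey leak is at the centre (cap ≈ (321,230), body spans (292–348, 186–253)). The empty cup is at (117,86) and the oranges are below, at (273,345) and (415,328). I'll refine both centres from the depth.

```bash
python3 - <<'E'
from h import *
W=np.load("w1.npz");C=(W["K"],W["R"],W["p"]);D=W["D"]
v,u=np.mgrid[0:480,0:640]; P=C[2]+(np.stack([u,v,np.ones_like(u)],-1)@np.linalg.inv(C[0]).T*D[...,None])@C[1].T
def circ(q,n):
    (c,r)=cv2.minEnclosingCircle(q[:,:2].astype(np.float32)); print(n,len(q),q.mean(0).round(4),"enc",np.round(c,4),round(r,4))
def sel(cx,cy,r,z0,z1):
    return P[(np.hypot(P[...,0]-cx,P[...,1]-cy)<r)&(P[...,2]>z0)&(P[...,2]<z1)&(D>0)]
circ(sel(.485,.044,.035,.055,.07),"cap");circ(sel(.485,.044,.035,.038,.052),"shoulder");circ(sel(.485,.044,.035,.01,.07),"all")
circ(sel(.541,.197,.04,.0,.0085),"floor");circ(sel(.541,.197,.045,.021,.028),"rim")
print("floor px",onz(C,117,86,.006).round(4),"cap px",onz(C,321,230,.061).round(4))
for n,z in(("shoulder",.047),("cap",.061)):
  pass
E
python3 - <<'E'
import sys;sys.path.insert(0,'.')
from h import *
W=np.load("w1.npz");c=cv2.resize(W["im"][170:270,260:380],None,fx=5,fy=5,interpolation=cv2.INTER_CUBIC)
save("pics/w1c.png",c)
E
```

```text
cap 1235 [0.4878 0.0431 0.0594] enc [0.487  0.0432] 0.0128
shoulder 1379 [0.4931 0.0443 0.0418] enc [0.4872 0.0429] 0.0202
all 3037 [0.4923 0.0441 0.0469] enc [0.4872 0.0429] 0.0202
floor 6494 [0.5421 0.1936 0.005 ] enc [0.5411 0.1949] 0.04
rim 3078 [0.5437 0.2018 0.0227] enc [0.5415 0.1992] 0.0397
floor px [0.5428 0.1976 0.006 ] cap px [0.4899 0.0424 0.061 ]
```

View pics/w1c.png

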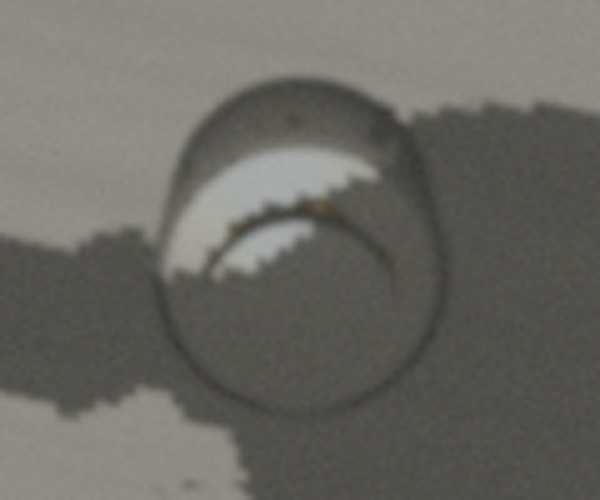

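The crop shows the grey body with its brass neck ring and grey cap, partly in the gripper's shadow. It sits at (0.487, 0.043), and the cap radius of 12.8 mm and body radius of 20.2 mm fit the description. I'll descend and grip high, so the fingertips clear the cup rim.

step_arm([
  [0.2,0.1,-4,0],
  [0.2,0.1,-8,0],
  [0.2,0.1,-11,0],
  [0.2,0.1,-13,0],
  [0.2,0.1,-14.7,0],
  [0.2,0.1,-14.7,0],
  [0.2,0.1,-14.7,0],
])

```text
time_s: 3.15
tcp_pos: [0.4871, 0.0425, 0.1971]
ee_rot: [[0.975, 0.224, 0.002], [0.224, -0.975, 0.0], [0.002, 0.0, -1.0]]
contact_force: [0.2, 0.7, -0.4]
finger_gap: 0.0856
gripper_force: 0.0
```

step_arm([
  [0,0,0,0],
  [0,0,0,0],
  [0,0,0,0],
  [0,0,0,0],
  [0,0,0,0],
  [0,0,0,0],
  [0,0,0,0],
  [0,0,0,0],
], jaw=1, squeeze=45)

```text
time_s: 3.95
tcp_pos: [0.4865, 0.0423, 0.1967]
ee_rot: [[0.975, 0.224, 0.002], [0.224, -0.975, -0.0], [0.001, 0.0, -1.0]]
contact_force: [-0.9, -1.3, 12.9]
finger_gap: 0.0377
gripper_force: 43.6
```

step_arm([
  [0,0,1,0],
  [0,0,3,0],
  [0,0,6,0],
  [0,0,9,0],
  [0,0,10,0],
  [0,0,10,0],
])

```text
time_s: 4.55
tcp_pos: [0.4864, 0.0421, 0.297]
ee_rot: [[0.975, 0.223, 0.003], [0.223, -0.975, 0.0], [0.003, 0.0, -1.0]]
contact_force: [-0.4, 1.2, -3.7]
finger_gap: 0.0376
gripper_force: 46.1
```

step_arm([
  [1,3,0,0],
  [2.4,7,0,0],
  [3.8,11,0,0],
  [5,14,0,0],
  [5.5,15.6,0,0],
  [5.5,15.6,0,0],
  [5.5,15.6,0,0],
])

```text
time_s: 5.25
tcp_pos: [0.5407, 0.1976, 0.2943]
ee_rot: [[0.975, 0.224, -0.002], [0.224, -0.975, -0.002], [-0.003, 0.001, -1.0]]
contact_force: [1.0, -0.5, -3.3]
finger_gap: 0.0376
gripper_force: 46.2
```

Run:
```python
from h import *
o=arm.get_obs(); C=cam("wrist",o); im,D=eyes.capture("wrist"); s,_=eyes.capture("scene")
np.savez("w2.npz",im=im,D=D,K=C[0],R=C[1],p=C[2]);print(o["tcp_pos"],o["time_s"],o["finger_gap"],o["contact_force"])
a=cv2.resize(im,(400,300)); b=cv2.resize(s[160:310,200:400],(400,300),interpolation=cv2.INTER_CUBIC)
save("pics/w2.png",np.hstack([im[:,100:540],cv2.resize(s[150:390,180:360],(360,480),interpolation=cv2.INTER_CUBIC)]))
v,u=np.mgrid[0:480,0:640]; P=C[2]+(np.stack([u,v,np.ones_like(u)],-1)@np.linalg.inv(C[0]).T*D[...,None])@C[1].T
m=(np.hypot(P[...,0]-.541,P[...,1]-.198)<.06)&(D>0)
for z0,z1 in((.021,.03),(.003,.008)):
  q=P[m&(P[...,2]>z0)&(P[...,2]<z1)]; print(len(q), q.min(0) if len(q) else 0, q.max(0) if len(q) else 0)
```

```text
[0.5406931  0.19757178 0.29431853] 5.25 0.037640301136467866 [ 1.02735543 -0.5374896  -3.30987156]
2333 [0.50798798 0.15989449 0.02100497] [0.58058234 0.23833567 0.02521602]
7835 [0.49855374 0.15154759 0.00300012] [0.5892899  0.24677206 0.00799703]
```

View pics/w2.png

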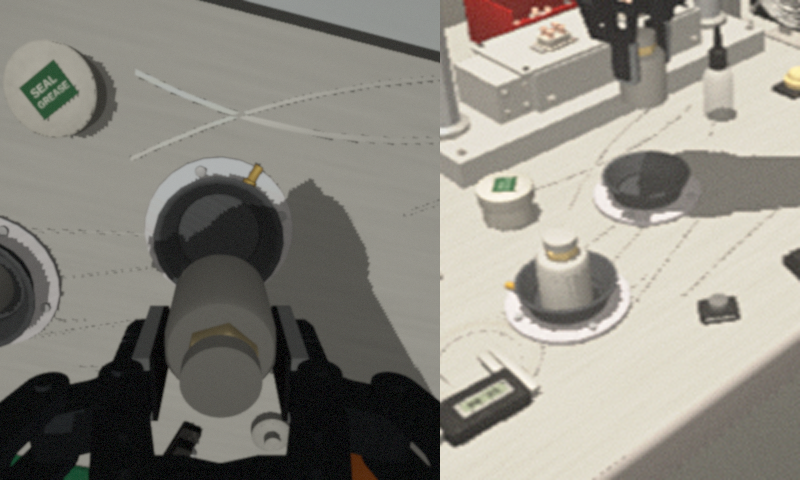

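The leak hangs upright between the pads. The empty cup is below it, with its rim around wrist pixel (320,230), and the loaded cup is undisturbed. The rim and flange extents put the cup centre at (0.541, 0.199). Before descending I'll check the clearance of press parts to the gripper and camera.

Run:
```python
from h import *
v,u=np.mgrid[0:480,0:640]
for n in("scene","top"):
  D=np.load(n+"0.npz")["D"];C=cam(n)
  P=C[2]+(np.stack([u,v,np.ones_like(u)],-1)@np.linalg.inv(C[0]).T*D[...,None])@C[1].T
  for x0 in np.arange(.58,.74,.02):
    q=P[(D>0)&(abs(P[...,1]-.21)<.12)&(P[...,0]>x0)&(P[...,0]<x0+.02)]
    print(n,round(x0,2),len(q),q[:,2].max().round(3) if len(q) else None)
W=np.load("w2.npz");C=(W["K"],W["R"],W["p"]);D=W["D"]
P=C[2]+(np.stack([u,v,np.ones_like(u)],-1)@np.linalg.inv(C[0]).T*D[...,None])@C[1].T
m=(np.hypot(P[...,0]-.541,P[...,1]-.1976)<.02)&(D>0)&(P[...,2]>.155)&(P[...,2]<.175)
q=P[m];print("cap",len(q),q.mean(0),cv2.minEnclosingCircle(q[:,:2].astype(np.float32)))
```

```text
scene 0.58 905 0.035
scene 0.6 714 0.035
scene 0.62 551 0.034
scene 0.64 511 0.003
scene 0.66 4201 0.32
scene 0.68 3666 0.332
scene 0.7 4127 0.397
scene 0.72 3186 0.397
scene 0.74 1052 0.387
top 0.58 1137 0.037
top 0.6 1092 0.037
top 0.62 948 0.035
top 0.64 1026 0.004
top 0.66 9360 0.45
top 0.68 4302 0.449
top 0.7 4245 0.36
top 0.72 3120 0.352
top 0.74 1154 0.324
cap 5161 [0.54152685 0.19748222 0.15698277] ((0.5411275625228882, 0.19764292240142822), 0.020060043781995773)
```

The press starts at x ≥ 0.66, so it is clear. The leak sits centred at the TCP. Descending.

step_arm([
  [0,0.1,-3,0],
  [0,0.1,-5,0],
  [0,0.1,-6.5,0],
  [0,0.1,-7.5,0],
  [0,0.1,-8,0],
  [0,0.1,-8.4,0],
  [0,0.1,-8.4,0],
  [0,0.1,-8.4,0],
])

```text
time_s: 6.15
tcp_pos: [0.5415, 0.1994, 0.2122]
ee_rot: [[0.975, 0.224, 0.001], [0.224, -0.975, 0.0], [0.001, -0.0, -1.0]]
contact_force: [0.1, 0.5, -2.9]
finger_gap: 0.0375
gripper_force: 46.2
```

Still 9.5 mm above the floor; lowering slowly.

step_arm([
  [0,0,-0.3,0],
  [0,0,-0.5,0],
  [0,0,-0.7,0],
  [0,0,-0.8,0],
  [0,0,-0.9,0],
  [0,0,-0.9,0],
])

```text
time_s: 6.75
tcp_pos: [0.5413, 0.1995, 0.2029]
ee_rot: [[0.975, 0.224, 0.0], [0.224, -0.975, -0.0], [0.0, 0.0, -1.0]]
contact_force: [-0.8, -0.3, 0.7]
finger_gap: 0.0377
gripper_force: 46.6
```

step_arm([
  [0,0,0,0],
  [0,0,0,0],
  [0,0,0,0],
  [0,0,0,0],
  [0,0,0,0],
], jaw=-0.6)

```text
time_s: 7.25
tcp_pos: [0.5414, 0.1994, 0.2027]
ee_rot: [[0.975, 0.224, 0.0], [0.224, -0.975, 0.0], [0.0, -0.0, -1.0]]
contact_force: [-0.5, -0.3, -0.2]
finger_gap: 0.0682
gripper_force: 0.0
```

step_arm([
  [0,0,1,0],
  [0,0,3,0],
  [0,0,6,0],
  [0,0,10,0],
  [0,0,14,0],
  [0,0,15,0],
  [0,0,15,0],
])

```text
time_s: 7.95
tcp_pos: [0.5415, 0.1994, 0.355]
ee_rot: [[0.975, 0.223, 0.004], [0.223, -0.975, 0.001], [0.004, -0.0, -1.0]]
contact_force: [0.9, 0.0, -0.1]
finger_gap: 0.0682
gripper_force: 0.0
```

Run:
```python
from h import *
o=arm.get_obs(); C=cam("wrist",o); im,D=eyes.capture("wrist"); s,_=eyes.capture("scene")
save("pics/w3.png",np.hstack([im[:,100:540],cv2.resize(s[150:390,180:360],(360,480),interpolation=cv2.INTER_CUBIC)]))
v,u=np.mgrid[0:480,0:640]; P=C[2]+(np.stack([u,v,np.ones_like(u)],-1)@np.linalg.inv(C[0]).T*D[...,None])@C[1].T
m=(np.hypot(P[...,0]-.541,P[...,1]-.199)<.03)&(D>0)&(P[...,2]>.06)&(P[...,2]<.09)
q=P[m];print(o["tcp_pos"],o["contact_force"],"cap",len(q),q.mean(0),q[:,2].std(),cv2.minEnclosingCircle(q[:,:2].astype(np.float32)))
```

```text
[0.54150186 0.19936102 0.3549751 ] [ 0.93603533  0.02827459 -0.09448674] cap 1184 [0.5423065  0.20019233 0.06534081] 0.001078068255565293 ((0.5416768789291382, 0.19987589120864868), 0.012802756391465664)
```

View pics/w3.png

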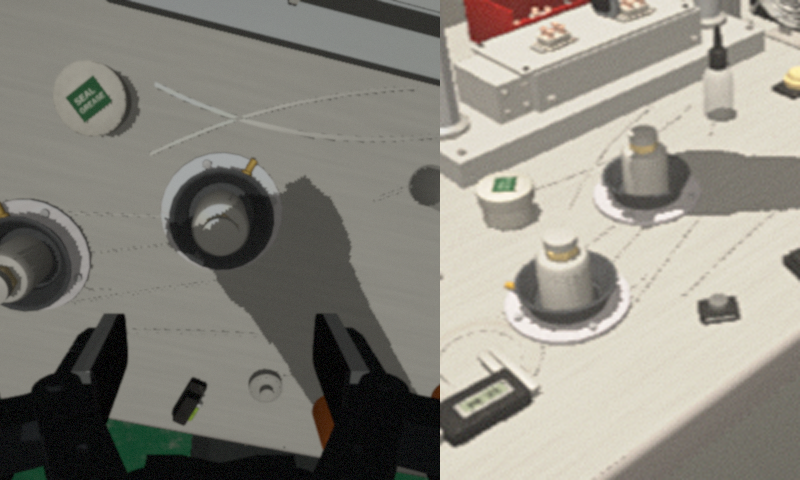

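The leak stands upright in the cup at wrist pixel (320,222). Its cap is level, with a mean z of 0.065 against an expected 0.067 (earlier depth readings ran 1.6 mm low), and it is centred within 1 mm. The loaded cup looks unchanged and the gripper is clear.

```bash
python3 -c "
from bench import arm
print(arm.job_done())"
```

```text
the job is handed in; nothing more can be done
None
```

The second master leak now stands upright and centred on the floor of the empty cup, the loaded cup was left as it was, and the job was handed in at about 8 s of the 38 s allowed.

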